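# Load the breakfast-board dryer

## Task

Take the cup off the board dryer and stand it on the middle of its wooden coaster. Put every board from the drying rack into the dryer, each upright and fully home in a slot of its own; once all are in, set the timer dial to 20 minutes (pointer on the long mark). Leave the spoon, the jar and the toothpick dispenser as they are, and see at the end that cup and boards are still in place.

Things in the scene. Friction and masses are not known exactly. Their poses are not given: they have to be found in the camera images.
- dryer: White counter-top board dryer, fixed: 136 mm deep (its x), 345 mm long (its y, from -225 to +120), flat top 100 mm above the table. Origin on the table under the middle of its four slots, z up. The four parallel slots open upwards, run along its x and stand 60 mm apart along its y (at -90, -30, +30, +90 mm). A timer dial stands on the top at its y = -172 mm
- slot0 (a point): Middle of the mouth of slot 0, at the level of the dryer's top (100 mm above the table); axes as the dryer: x along the slot, y across, z up. The slot is 108 mm long, 14 mm wide, 45 mm deep (floor 55 mm above the table), with 8 mm chamfers at 45 degrees along both long edges (mouth 30 mm wide) and plain walls at its ends
- slot1 (a point): Middle of the mouth of slot 1, at the level of the dryer's top (100 mm above the table); axes as the dryer: x along the slot, y across, z up. The slot is 108 mm long, 14 mm wide, 45 mm deep (floor 55 mm above the table), with 8 mm chamfers at 45 degrees along both long edges (mouth 30 mm wide) and plain walls at its ends
- slot2 (a point): Middle of the mouth of slot 2, at the level of the dryer's top (100 mm above the table); axes as the dryer: x along the slot, y across, z up. The slot is 108 mm long, 14 mm wide, 45 mm deep (floor 55 mm above the table), with 8 mm chamfers at 45 degrees along both long edges (mouth 30 mm wide) and plain walls at its ends
- slot3 (a point): Middle of the mouth of slot 3, at the level of the dryer's top (100 mm above the table); axes as the dryer: x along the slot, y across, z up. The slot is 108 mm long, 14 mm wide, 45 mm deep (floor 55 mm above the table), with 8 mm chamfers at 45 degrees along both long edges (mouth 30 mm wide) and plain walls at its ends
- timer (a joint): Timer dial on the dryer's top: angle in rad, 0 to 5.6, growing as it turns clockwise seen from above; 12 ticks are 30 degrees (5 minutes) apart. At 0 the pointer is on the dot (0 minutes), towards the dryer's -x; 20 minutes, the one long mark, is at 2.094. It starts between 0 and 0.9 and stays where it is left (friction 0.03 N m)
- timer_grip (a point): On the dial's axis, 37 mm above the dryer's top, the point to grip. The grip is an upright bar 42 mm long, 14 mm wide, from 12 to 44 mm above the dryer's top, on a 44 mm disc. The point turns with the dial: its x axis lies along the bar; the white pointer line is on top of the bar at its -x end
- mark20 (a point): The long mark of 20 minutes on the dial's scale, 45 mm from the dial's axis
- rack: Drying rack, fixed: dark wooden base 124 x 260 mm, 14 mm high; origin on the table under its middle, z up. Boards stand in up to four places 64 mm apart along its y, leaning 0.40 rad towards its -y on steel bars (116 mm wide, tops 78 mm above the table) that touch a board 66 mm from its foot; a lip 12 mm high behind each foot on the +y side. Lift a board out along its own plane
- board0: Small bamboo breakfast board, 96 mm wide (its x), 10 mm thick (its y), 120 mm tall (its z, upwards along the leaning board), 55 to 110 g. Origin at the middle of its lower (foot) edge, 60 mm below its centre. It may be absent. All boards are alike; any board may go in any slot. Seated in a slot, its origin is 55 mm above the table
- board1: Small bamboo breakfast board, 96 mm wide (its x), 10 mm thick (its y), 120 mm tall (its z, upwards along the leaning board), 55 to 110 g. Origin at the middle of its lower (foot) edge, 60 mm below its centre. It may be absent. All boards are alike; any board may go in any slot. Seated in a slot, its origin is 55 mm above the table
- board2: Small bamboo breakfast board, 96 mm wide (its x), 10 mm thick (its y), 120 mm tall (its z, upwards along the leaning board), 55 to 110 g. Origin at the middle of its lower (foot) edge, 60 mm below its centre. It may be absent. All boards are alike; any board may go in any slot. Seated in a slot, its origin is 55 mm above the table
- board3: Small bamboo breakfast board, 96 mm wide (its x), 10 mm thick (its y), 120 mm tall (its z, upwards along the leaning board), 55 to 110 g. Origin at the middle of its lower (foot) edge, 60 mm below its centre. It may be absent. All boards are alike; any board may go in any slot. Seated in a slot, its origin is 55 mm above the table
- cup: White ceramic cup without a handle, 64 mm across the rim, 51 mm across the foot, 68 mm high, walls 4 mm, 110 to 225 g; origin at the centre of its underside, z up. It stands on the dryer's top over the slots at the start.
- coaster: Round wooden coaster lying on the table, fixed, 116 mm across, 5 mm thick; origin on the table under its centre
- dispenser: Lilac toothpick push dispenser, 50 mm across, 84 mm high; origin at its foot; bystander
- spoon: Steel spoon, 170 mm long, lying; bystander
- jar: Clear glass jar with a steel cap, 76 mm across, 110 mm high; origin at its foot; bystander
Things that resemble listed ones, but are neither listed nor needed, are in the scene too. Leave any yellow look-alike of the board3 alone. What is shaped like the board2 but purple is not meant.

How it is judged:
On the way, in this order (a step that is already met when the one before it is completed fails the run):
1. every board stands upright and fully home in a slot of the dryer (z of board0 in the frame of dryer between 0.045 and 0.059 m and x of board0 in the frame of dryer between -0.02 and 0.02 m and y of board0 in the frame of dryer between -0.11 and 0.11 m and angle between the y axis of each of board0, board1, board2, board3 and the y axis of dryer, either way round below 0.14 rad and linear speed of each of board0, board1, board2, board3 below 0.03 m/s and z of board1 in the frame of dryer between 0.045 and 0.059 m and x of board1 in the frame of dryer between -0.02 and 0.02 m and y of board1 in the frame of dryer between -0.11 and 0.11 m and z of board2 in the frame of dryer between 0.045 and 0.059 m and x of board2 in the frame of dryer between -0.02 and 0.02 m and y of board2 in the frame of dryer between -0.11 and 0.11 m and z of board3 in the frame of dryer between 0.045 and 0.059 m and x of board3 in the frame of dryer between -0.02 and 0.02 m and y of board3 in the frame of dryer between -0.11 and 0.11 m), for 0.2 s.
2. then the timer dial is set to 20 minutes (value of joint timer between 1.954 and 2.234 rad), for 0.2 s.
At the end, for the whole second after the job is handed in: Every board present stands in a slot of the dryer, on the slot's floor within 4 mm, within 0.14 rad (8 degrees) of square to it; the timer is within 0.14 rad (8 degrees) of the 20 minute mark; the cup stands upright on the coaster, its centre within 20 mm of the coaster's; all at rest (all of step 1 and all of step 2 and horizontal distance between cup and coaster below 0.02 m and z of cup in the frame of coaster between 0 and 0.012 m and angle between cup's own z axis and vertical below 0.1 rad and linear speed of cup below 0.02 m/s); the robot touches nothing.
It fails at once if the toothpick dispenser is moved more than 4 cm or tipped over (distance of dispenser from where it was at the start of the episode above 0.04 m or angle between dispenser's own z axis and vertical above 0.5 rad).
It fails at once if the glass jar is moved more than 4 cm or tipped over (distance of jar from where it was at the start of the episode above 0.04 m or angle between jar's own z axis and vertical above 0.5 rad).
It fails at once if the spoon is moved more than 4 cm (distance of spoon from where it was at the start of the episode above 0.04 m).
Of board0, board1, board2, board3 only 3 to 4 are there at a start; the rules pass over those that are not, and their reading is None.
At some moment in a run one of cup may be knocked a few centimetres aside while the robot is not near it.
It also fails if it takes over 210 s, if anything falls off the work surface, if the arm or the gripper's body presses on something with over 40 N, if the wrist force passes 120 N, or if a joint passes its speed limit or range.

## Robot

A 6-joint arm with a two-finger parallel gripper is mounted at the origin on the work surface. World frame = base frame: x ahead of the robot, y to its left, z up, the work surface at z = 0. Lengths are in m, angles in rad, forces in N, time in s.
With the tool pointing down it reaches from about 0.275 to 0.825 m from the base axis. Payload 4.9 kg.
Tool frame: the origin (TCP) lies midway between the tips of the shut fingers; the grasp point (between the pads) lies 19 mm behind it (bot.grip_depth is the distance from the TCP to the grasp point, in m); y points along the fingers, x is the direction in which the jaws open and shut, and the axes are right-handed (so a half turn about y gives the same grasp; the last joint's range is limited). The gripper opens to 85 mm and grips with 20 to 120 N. Pads are 22 mm wide; open, the fingers measure 114 mm over their backs; the gripper's body (76 mm by 85 mm) begins 54 mm behind the grasp point. The pads swing forward as they close: fully open they stand 13 mm farther back than shut.
Start: joints at [-1.379, 0.326, -0.193, 1.052, 0, 1.437], TCP at [0.176, -0.521, 0.231] pointing down, gripper open.
Joint ranges: [-2.65, 2.65], [-0.97, 1.79], [-1.3, 1.35], [-1.93, 2.1], [-1.47, 1.37], [-3.14, 3.14]. Speed limits (rad/s): [2.57, 2.57, 3.14, 3.14, 3.14, 3.14].

## Interface

Orientations are given as a unit quaternion [w, x, y, z].
In Python, from cell import bot gives the robot as it stands. Calls block until the motion is done:
- bot.move_pose(position, orientation): joint-space move of the TCP to a pose.
- bot.move_linear(position, speed=0.15, rotation=None, until_force=None): straight line of the TCP; rotation=None keeps the orientation; speed is the mean speed in m/s. With until_force (N) it stops when the force on the tool has changed by that much, and returns True; else False.
- bot.goto_joints(angles): joint-space move.
- bot.set_gripper(opening, grasp_force=None): opening from 0.0 (shut) to 1.0 (fully open); grasp_force is the grip in N (None keeps the last); returns when the fingers have stopped.
- bot.wait(seconds).
- bot.solve_ik(position, orientation): joint angles nearest the present ones, or None.
- bot.camera(name): name is "side" or "top"; returns the picture (420x560x3 uint8, red, green, blue); there is no depth.
- bot.calibration(name): a dict with "mtx" (3x3 intrinsics, pixels), "extrinsics" (4x4, takes a point from world to camera coordinates). Camera axes: x right, y down, z forward; pixel columns grow to the right and rows downward; lengths in m; the calibration is good to about 2 mm. A picture is of the moment at which its call begins. calibration takes no time and is no camera call.
A pose or a line that the arm cannot do raises bot.PlanningError and nothing moves.
- bot.close_job(): hands the job in, once; it reports no verdict.
Trained networks look in the newest picture that a camera, given by its name, has taken for a name from the list of things; names that differ only in an ending like _2 or _b are one class to them, and where a whole thing is asked for, a point or a joint stands for the part that bears it (a point fixed in the world has none). Each returns a list of dicts, best first, with "confidence" (0 to 1); they miss things now and then, are a little off and sometimes report something else, mostly with a low value. They report only what shows in the picture. A call takes as long as a camera call. They do not tell look-alikes from the thing itself.
- bot.search_frame(camera, thing): "bbox" ([left, top, width, height] in pixels, round what is visible of it).
Readings, each from a call of its own:
- bot.read_clock(): time.
- bot.read_joint_positions(): joint angles.
- bot.read_joint_vel(): joint speeds.
- bot.read_joint_efforts(): joint torques, N m.
- bot.read_position(): TCP position.
- bot.read_tool_rot(): TCP orientation.
- bot.read_ft_force(): force on the tool from outside, world axes, zero at the start.
- bot.read_moment(): the same for the moment, N m.
- bot.read_gripper_width(): opening from 0.0 (shut) to 1.0 (fully open).
Only numpy, scipy, OpenCV 4.12 (cv2) and the standard library are available. Lean on these libraries where they do the work, as an engineer would, in place of code of your own. Each camera call takes 0.05 s, during which the arm holds its last target. There are 200 camera calls.

## Working session

There is one attempt and no reset: what is moved stays moved. The work goes in short steps, each a Python script; the robot and the scene stay as the last script left them, time stands still between calls to the robot, and variables do not carry over. Pictures are saved under pics/ and viewed, about 12 in all and at most 16, crops included, and the job is handed in when it is done.

```bash
ls; mkdir -p pics; python3 - <<'E'
from cell import bot
import cv2
for n in("side","top"):
    im=bot.camera(n); cv2.imwrite(f"pics/{n}0.png",im[:,:,::-1]); c=bot.calibration(n); print(n,c["mtx"].round(1).tolist(),c["extrinsics"].round(4).tolist())
    for t in("dryer","rack","board0","cup","coaster","timer","dispenser","jar","spoon"):
        print(t,[(d["bbox"],round(d["confidence"],2)) for d in bot.search_frame(n,t)])
E
```

```text
pics
side [[398.7, 0.0, 283.3], [0.0, 398.7, 206.7], [0.0, 0.0, 1.0]] [[-0.788, -0.6156, -0.0091, 0.4537], [-0.401, 0.5245, -0.751, 0.2296], [0.4671, -0.5882, -0.6602, 1.0834], [0.0, 0.0, 0.0, 1.0]]
dryer [([307.7, 213.9, 15.8, 22.8], 0.74), ([288.4, 124.4, 84.3, 83.1], 0.62)]
rack [([210.2, 238.7, 95.8, 65.0], 0.88), ([215.8, 240.5, 33.5, 52.3], 0.25)]
board0 [([237.3, 232.7, 31.8, 52.4], 0.92), ([214.2, 238.4, 36.2, 55.3], 0.84), ([161.2, 350.4, 66.5, 54.2], 0.68), ([255.7, 219.1, 28.5, 49.0], 0.67), ([294.9, 276.7, 54.4, 40.0], 0.59), ([273.0, 205.6, 28.8, 50.7], 0.58)]
cup [([322.9, 131.7, 18.3, 20.2], 0.85)]
coaster [([253.6, 190.6, 30.0, 21.5], 0.73)]
timer [([345.0, 127.1, 9.0, 11.4], 0.5)]
dispenser [([287.1, 120.9, 83.4, 81.7], 0.69), ([307.5, 211.4, 15.6, 26.7], 0.57), ([256.2, 217.9, 29.1, 50.6], 0.34)]
jar [([190.1, 178.5, 26.3, 37.5], 0.7)]
spoon [([286.9, 124.5, 85.3, 83.3], 0.43)]
top [[545.5, 0.0, 276.0], [0.0, 545.5, 217.3], [0.0, 0.0, 1.0]] [[-0.0257, -0.9997, -0.0007, 0.109], [-0.9884, 0.0255, -0.1496, 0.5284], [0.1495, -0.0031, -0.9888, 1.6075], [0.0, 0.0, 0.0, 1.0]]
dryer [([330.0, 176.6, 125.1, 61.0], 0.98)]
rack [([178.2, 215.0, 85.1, 52.1], 0.83)]
board0 [([212.2, 283.1, 38.1, 43.7], 0.97), ([93.8, 255.7, 34.2, 40.3], 0.93), ([246.6, 227.2, 18.5, 32.4], 0.92), ([184.7, 216.5, 15.7, 35.1], 0.79), ([202.4, 217.1, 17.9, 40.5], 0.71), ([226.8, 221.2, 21.4, 34.7], 0.64), ([383.6, 190.3, 21.7, 23.6], 0.31)]
cup [([380.9, 190.9, 24.8, 23.8], 0.89), ([330.1, 177.5, 125.4, 58.3], 0.47)]
coaster [([280.5, 167.3, 37.2, 40.5], 0.82)]
timer [([433.8, 192.9, 13.3, 15.8], 0.6)]
dispenser [([287.5, 246.9, 17.8, 16.1], 0.58)]
jar [([234.6, 121.5, 27.4, 33.9], 0.75)]
spoon [([347.1, 149.1, 51.9, 17.6], 0.59)]
```

```bash
python3 - <<'E'
import cv2
a=cv2.imread("pics/top0.png")[110:335,80:470]; cv2.imwrite("pics/t1.png",cv2.resize(a,(780,450),interpolation=cv2.INTER_CUBIC))
a=cv2.imread("pics/side0.png")[110:410,150:400]; cv2.imwrite("pics/s1.png",cv2.resize(a,(500,600),interpolation=cv2.INTER_CUBIC))
E
```

```text
(no output)
```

View pics/t1.png

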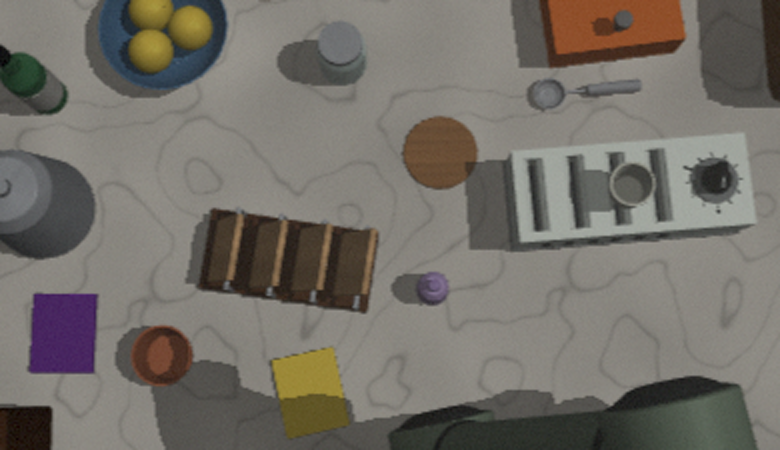

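View pics/s1.png

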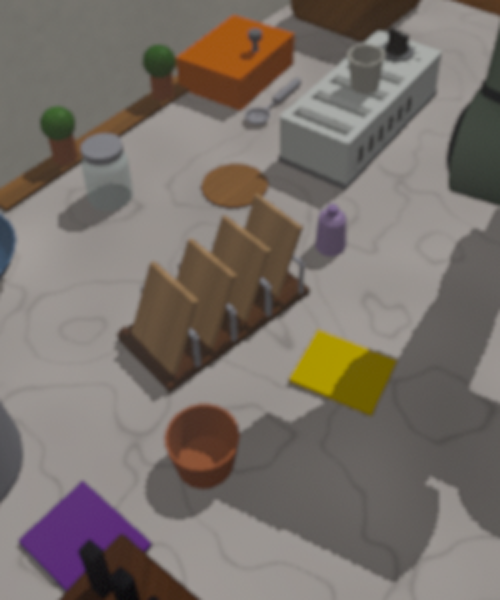

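Top view shows the four bamboo boards in the rack (crop strips at x≈235, 275, 325, 370). The look-alikes are purple, flat at (64,333), and yellow, flat at (310,392). The cup is on the dryer at (632,184), the coaster at (440,152), the dial at (715,180). The side view confirms four bamboo boards. Next I fit the model and overlay it.

```bash
cat > h.py <<'E'
import numpy as np, cv2
from scipy.optimize import least_squares
from scipy.spatial.transform import Rotation as R
from cell import bot
def proj(n,P):
    c=bot.calibration(n); P=np.atleast_2d(P); q=(c["extrinsics"]@np.c_[P,np.ones(len(P))].T)[:3]
    q=c["mtx"]@q; return (q[:2]/q[2]).T
def back(n,uv,z):
    c=bot.calibration(n); E=c["extrinsics"]; d=E[:3,:3].T@np.linalg.inv(c["mtx"])@np.r_[uv,1]; o=-E[:3,:3].T@E[:3,3]
    return o+d*(z-o[2])/d[2]
def W(p,L):  # planar pose (x,y,yaw), local pts
    return R.from_euler('z',p[2]).apply(np.atleast_2d(L))+[p[0],p[1],0]
def fit(p0,obs): # obs: (camera, local pts, pixels)
    f=lambda p:np.concatenate([(proj(n,W(p,L))-uv).ravel() for n,L,uv in obs])
    r=least_squares(f,p0,loss='soft_l1'); return r.x,f(r.x).reshape(-1,2)
DC=np.array([[.068,.12,.1],[.068,-.225,.1],[-.068,-.225,.1],[-.068,.12,.1]])
def slots(): return [np.array([[a*.054,y+b*.015,.1] for a,b in((1,1),(1,-1),(-1,-1),(-1,1))]) for y in(-.09,-.03,.03,.09)]
RC=np.array([[.062,.13,.014],[.062,-.13,.014],[-.062,-.13,.014],[-.062,.13,.014]])
def btop(y): # board top face corners in rack frame
    r=R.from_euler('x',.4); return r.apply([[a*.048,b*.005,.12] for a,b in((1,1),(1,-1),(-1,-1),(-1,1))])+[0,y,.016]
def over(n,im,polys,box,s,name):
    x,y,w,h=box; a=cv2.resize(im[y:y+h,x:x+w,::-1],None,fx=s,fy=s,interpolation=cv2.INTER_CUBIC)
    for P,c in polys: cv2.polylines(a,[np.int32((proj(n,P)-[x-.5,y-.5])*s)],True,c,1)
    cv2.imwrite(name,a)
E
python3 - <<'E'
from h import *
px=lambda L:np.array(L)/2+[80,110]-.25
d,r=fit([.45,-.2,0],[("top",DC,px([(510,150),(745,133),(755,224),(520,242)]))]); print("dryer",d,r.round(1).tolist())
k,r=fit([.4,.2,0],[("top",RC,px([(211,209),(378,229),(367,311),(199,288)]))]); print("rack",k,r.round(1).tolist())
np.save("d.npy",d);np.save("k.npy",k)
print("coaster",back("top",[280.5+18.6,167.3+20.2],.005),back("top",px([440,152]),.005),back("side",[268.6,201.4],.005))
print("cup",back("top",px([632,184]),.168),back("top",[393.3,202.8],.168)); print("dial",W(d,[0,-.172,0]))
T=cv2.imread("pics/top0.png")[:,:,::-1];S=cv2.imread("pics/side0.png")[:,:,::-1]
ys=[-.096,-.032,.032,.096]
pl=[(W(d,DC),(0,0,255))]+[(W(d,q),(0,255,0)) for q in slots()]
pk=[(W(k,RC),(0,0,255))]+[(W(k,btop(y)),(255,0,0)) for y in ys]
over("top",T,pl,(325,165,140,80),5,"pics/o1.png"); over("top",T,pk,(170,205,100,70),7,"pics/o2.png")
over("side",S,pl,(280,115,100,95),6,"pics/o3.png"); over("side",S,pk,(200,195,115,115),5,"pics/o4.png")
a,b=cv2.imread("pics/o3.png"),cv2.imread("pics/o4.png")
E
```

```text
dryer [ 0.5519112  -0.2035369   0.04940028] [[0.3, 0.1], [-0.3, -0.1], [0.4, 0.1], [-0.4, -0.1]]
rack [ 0.47142904  0.2551819  -0.1539712 ] [[-0.2, -0.3], [0.2, 0.4], [0.4, -0.3], [-0.4, 0.2]]
coaster [0.62823316 0.02089417 0.005     ] [0.63373112 0.01869437 0.005     ] [0.62765181 0.01509229 0.005     ]
cup [ 0.54700241 -0.2399228   0.168     ] [ 0.54420399 -0.23290905  0.168     ]
dial [[ 0.56040459 -0.37532707  0.        ]]
```

View pics/o1.png

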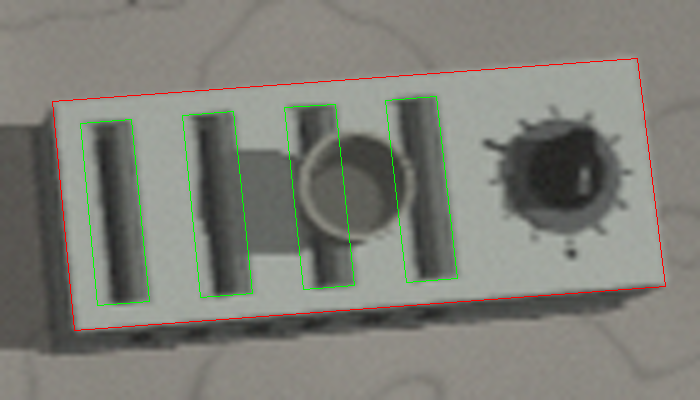

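View pics/o2.png

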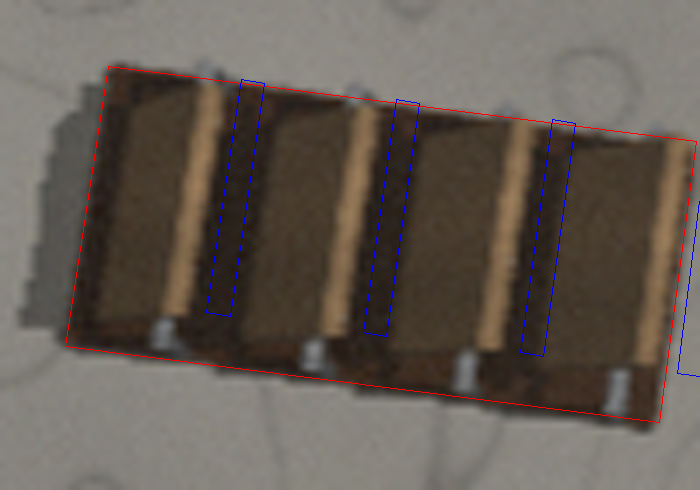

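View pics/o4.png

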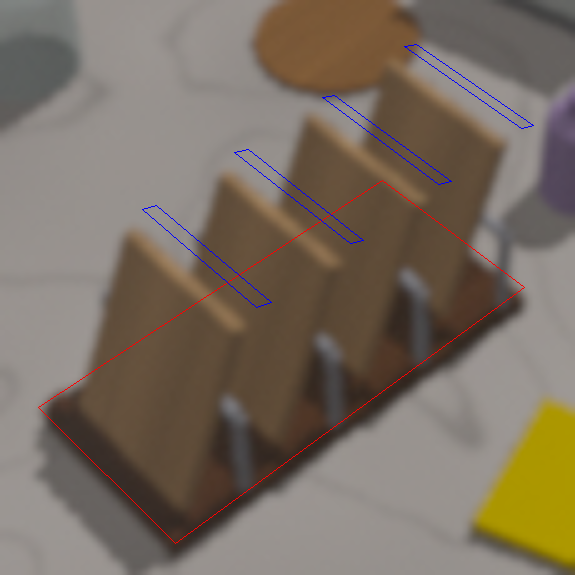

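```bash
cat >> h.py <<'E'
def Q(jaw,app=(0,0,-1)):
    x=np.array(jaw,float);y=np.array(app,float);y/=np.linalg.norm(y);x-=y*(x@y);x/=np.linalg.norm(x)
    q=R.from_matrix(np.c_[x,y,np.cross(x,y)]).as_quat(); return np.r_[q[3],q[:3]]
def tri(uv):
    f=lambda P:np.concatenate([(proj(n,P)-p).ravel() for n,p in uv]); r=least_squares(f,[.5,0,.1]); return r.x,f(r.x)
E
python3 - <<'E'
from h import *
T=cv2.imread("pics/top0.png"); h=cv2.cvtColor(T,cv2.COLOR_BGR2HSV)[165:210,278:320]
m=cv2.inRange(h,(5,80,40),(20,255,255)); cs=max(cv2.findContours(m,0,1)[0],key=cv2.contourArea); (c,r)=cv2.minEnclosingCircle(cs)
print("coaster",back("top",np.array(c)+[278,165],.005),r)
k=np.load("k.npy")
top=[((211,85),(176,315)),((366,107),(335,335)),((520,122),(490,350)),((680,139),(649,363))]
side=[((127,233),(240,328)),((225,178),(335,265)),((310,118),(422,200)),((393,66),(498,145))]
Ri=R.from_euler('z',-k[2])
for t,s in zip(top,side):
    t=np.array(t)/7+[170,205]-.5; s=np.array(s)/5+[200,195]-.5
    b=[back("top",u,.1265) for u in t]; tr=[tri([("top",u),("side",v)]) for u,v in zip(t,s)]
    mid=np.mean(b,0); print("top-only mid",mid.round(4),"len",np.linalg.norm(b[0]-b[1]).round(4),"yaw",np.arctan2(*(b[0]-b[1])[[1,0]]).round(3),"rackfr",Ri.apply(mid-[k[0],k[1],0]).round(4),
      "tri",np.mean([x[0] for x in tr],0).round(4),"res",np.abs(np.r_[tr[0][1],tr[1][1]]).max().round(1))
print(bot.read_tool_rot(),R.from_quat(np.roll(bot.read_tool_rot(),-1)).as_matrix().round(2).tolist())
for y in(1,-1):
  for p,a in(((.547,-.24,.25),(0,0,-1)),((.63,.02,.2),(0,0,-1)),((.56,-.375,.2),(0,0,-1)),((.5,.3,.2),(.06,.38,-.92)),((.48,.12,.2),(.06,.38,-.92))):
    print(y,p,np.round(bot.solve_ik(p,Q((0,y,0),a)),2) if bot.solve_ik(p,Q((0,y,0),a)) is not None else None)
E
```

```text
coaster [0.63372601 0.0186723  0.005     ] 18.258424758911133
top-only mid [0.4786 0.3211 0.1265] len 0.095 yaw -0.155 rackfr [-0.003   0.0662  0.1265] tri [0.4792 0.3217 0.1231] res 0.1
top-only mid [0.4684 0.2573 0.1265] len 0.0939 yaw -0.145 rackfr [-0.0034  0.0017  0.1265] tri [0.4689 0.2577 0.1212] res 0.3
top-only mid [0.4606 0.1947 0.1265] len 0.0938 yaw -0.147 rackfr [-0.0014 -0.0615  0.1265] tri [0.4607 0.1946 0.1241] res 0.3
top-only mid [0.4528 0.1301 0.1265] len 0.0922 yaw -0.159 rackfr [ 0.0008 -0.1265  0.1265] tri [0.4537 0.1303 0.121 ] res 0.4
[-0.57446567  0.57446754 -0.41228604  0.41230628] [[0.32, 0.0, 0.95], [-0.95, -0.0, 0.32], [0.0, -1.0, 0.0]]
1 (0.547, -0.24, 0.25) [-0.54  0.4  -0.03  1.14  0.   -0.54]
1 (0.63, 0.02, 0.2) [-0.09  0.5  -0.01  1.06  0.   -0.09]
1 (0.56, -0.375, 0.2) [-0.7   0.58  0.13  1.12  0.   -0.7 ]
1 (0.5, 0.3, 0.2) [ 0.22  0.28 -0.41  0.73  0.37  0.24]
1 (0.48, 0.12, 0.2) [-0.15  0.21 -0.5   0.86  0.4  -0.16]
-1 (0.547, -0.24, 0.25) [-0.54  0.4  -0.03  1.14  0.    2.6 ]
-1 (0.63, 0.02, 0.2) [-0.09  0.5  -0.01  1.06  0.    3.06]
-1 (0.56, -0.375, 0.2) [-0.7   0.58  0.13  1.12  0.    2.44]
-1 (0.5, 0.3, 0.2) [ 0.22  0.28 -0.41  0.73  0.37 -2.9 ]
-1 (0.48, 0.12, 0.2) [-0.15  0.21 -0.5   0.86  0.4   2.98]
```

View pics/o3.png

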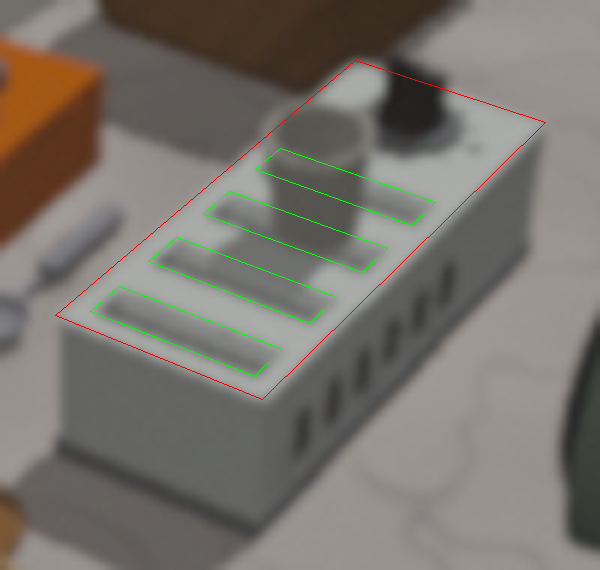

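Side overlay: the dryer fit agrees to about 1 px, and triangulated board tops lie at z≈0.122–0.126, as expected. Candidates for "board" are four bamboo ones in the rack (chosen), purple at (112,276) and yellow at (235,306), both left alone. The only cup is at (396,202); the terracotta pot at (161,288) isn't white. Moving the cup first.

```bash
python3 - <<'E'
from h import *
q=Q((0,1,0)); bot.set_gripper(1.0,40)
bot.move_pose([.547,-.24,.26],q)
bot.move_linear([.547,-.24,.128],.15)
print(bot.set_gripper(0,40),bot.read_gripper_width(),bot.read_clock())
bot.move_linear([.547,-.24,.26],.12)
bot.move_linear([.632,.019,.20],.2)
print("contact",bot.move_linear([.632,.019,.030],.06,until_force=5),bot.read_position(),bot.read_gripper_width())
bot.set_gripper(1.0); bot.move_linear([.632,.019,.25],.15)
bot.move_pose([.45,.0,.35],q)
print(bot.read_clock())
T=bot.camera("top");S=bot.camera("side")
for n in("top","side"): print([(d["bbox"],d["confidence"]) for d in bot.search_frame(n,"cup")])
over("top",T,[],(230,150,100,100),4,"pics/c1.png");over("side",S,[],(220,150,100,100),4,"pics/c2.png")
cv2.imwrite("pics/c.png",np.hstack([cv2.imread("pics/c1.png"),cv2.imread("pics/c2.png")]))
E
```

```text
False 0.7319428939977976 4.3167
contact True [0.63215601 0.01892992 0.0370293 ] 0.7353987140183338
12.3167
[([292.6, 171.9, 15.0, 23.9], 0.65), ([226.4, 220.5, 17.5, 36.5], 0.61)]
[([257.3, 179.7, 20.6, 24.3], 0.88)]
```

View pics/c.png

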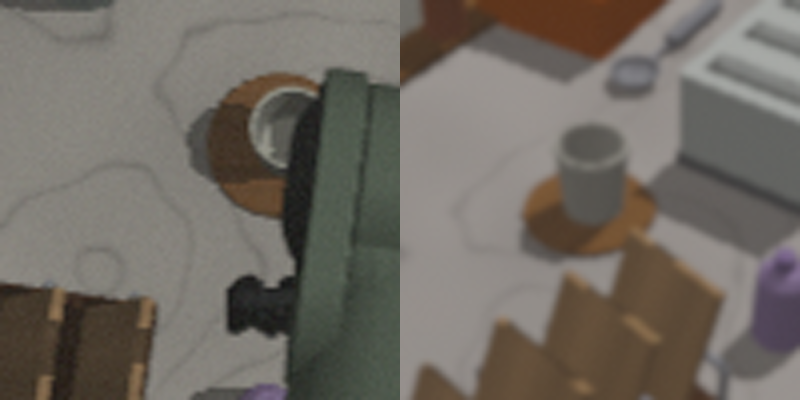

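The cup stands upright on the coaster (side crop 592,190; coaster 590,215). Next is the first board, the one nearest −y.

```bash
cat >> h.py <<'E'
TOPS=np.array([[.4532,.1302,.124],[.4606,.1947,.1245],[.4686,.2575,.124],[.4789,.3214,.125]])
SY=[-.09,-.03,.03,.09]; YAW=-.153; G=.033
d=np.load("d.npy")
def pick(i):
    rz=R.from_euler('z',YAW); u=rz.apply([0,-np.sin(.4),np.cos(.4)]); j=rz.apply([0,1,0]); q=Q(j,-u); p=TOPS[i]
    bot.set_gripper(.45,40); bot.move_pose(p+u*.09,q); c=bot.move_linear(p-u*G,.12,until_force=12)
    bot.set_gripper(0,40); w=bot.read_gripper_width(); bot.move_linear(p-u*G+u*.14,.2); print("pick",i,c,w,bot.read_gripper_width(),bot.read_clock())
def slotpose(s,off=(0,0)):
    p=W(d,[off[0],SY[s]+off[1],0])[0]; q=Q(R.from_euler('z',d[2]).apply([0,1,0])); return p,q
def hover(s,z=.215,off=(0,0)):
    p,q=slotpose(s,off); bot.move_pose([p[0],p[1],.30],q); bot.move_linear([p[0],p[1],z],.15)
def insert(s,off=(0,0),zmin=.137):
    p,q=slotpose(s,off); c=bot.move_linear([p[0],p[1],zmin],.06,until_force=10)
    print("ins",s,c,np.round(bot.read_position(),4),np.round(bot.read_ft_force(),1),np.round(bot.read_moment(),2),bot.read_clock())
def release():
    bot.set_gripper(.45); P=np.array(bot.read_position()); bot.move_linear([P[0],P[1],.30],.2)
E
python3 - <<'E'
from h import *
pick(0); hover(0)
T=bot.camera("top");S=bot.camera("side"); print(np.round(bot.read_position(),4))
P,_=slotpose(0); z=bot.read_position()[2]-.087
b=np.array([[.048,.005,0],[.048,-.005,0],[-.048,-.005,0],[-.048,.005,0]])
f=W(d,b+[0,SY[0],z]); t=W(d,b+[0,SY[0],z+.12]); pl=[(f,(0,0,255)),(t,(255,0,0))]+[(W(d,q),(0,255,0)) for q in slots()]
over("top",T,pl,(325,150,130,100),4,"pics/c1.png");over("side",S,pl,(270,90,110,100),4,"pics/c2.png")
a,c=cv2.imread("pics/c1.png"),cv2.imread("pics/c2.png"); cv2.imwrite("pics/h1.png",np.hstack([a[:, -360:],c]))
E
```

```text
pick 0 False 0.11442425227732281 0.1125143063563766 16.1417
[ 0.5572 -0.2938  0.2165]
```

View pics/h1.png

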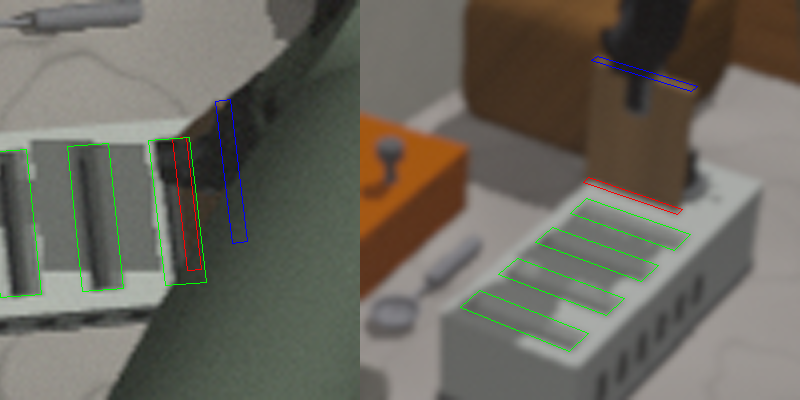

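The held board's edges match the predicted outline in the side view to within about a pixel, so I insert it.

```bash
python3 - <<'E'
from h import *
insert(0); print(bot.read_gripper_width())
E
```

```text
ins 0 True [ 0.5564 -0.2931  0.1409] [ 0.1 -0.1  4.3] [ 0.11  0.11 -0.03] 19.575
0.10738244463869397
```

```bash
python3 - <<'E'
from h import *
release(); pick(1); hover(1); insert(1); 
E
```

```text
pick 1 False 0.11317540650349929 0.11187032250468203 25.225
ins 1 True [ 0.5535 -0.2334  0.141 ] [-0.3  0.5  3.4] [ 0.06  0.11 -0.01] 28.5583
```

```bash
python3 - <<'E'
from h import *
release(); pick(2); hover(2); insert(2); z=bot.read_position()[2]
if .137<z<.146:
    release(); pick(3); hover(3); insert(3); z=bot.read_position()[2]
    if .137<z<.146:
        release()
        bot.goto_joints([-1.379,.326,-.193,1.052,0,1.437]); 
        T=bot.camera("top");S=bot.camera("side")
        over("top",T,[],(270,150,190,100),4,"pics/e1.png");over("side",S,[],(240,90,140,140),4,"pics/e2.png")
E
```

```text
pick 2 False 0.1083716677337143 0.11192509634775731 34.2083
ins 2 True [ 0.5505 -0.1733  0.1409] [0.8 0.8 4. ] [ 0.04  0.11 -0.02] 37.5417
pick 3 False 0.11022956580358707 0.10788389799800346 43.1917
ins 3 True [ 0.5476 -0.1137  0.1415] [-0.7  0.1  3.9] [ 0.01  0.21 -0.02] 46.525
```

View pics/e1.png

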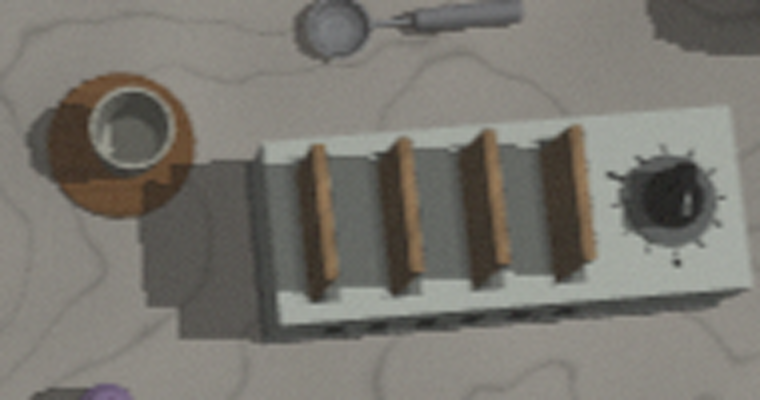

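View pics/e2.png

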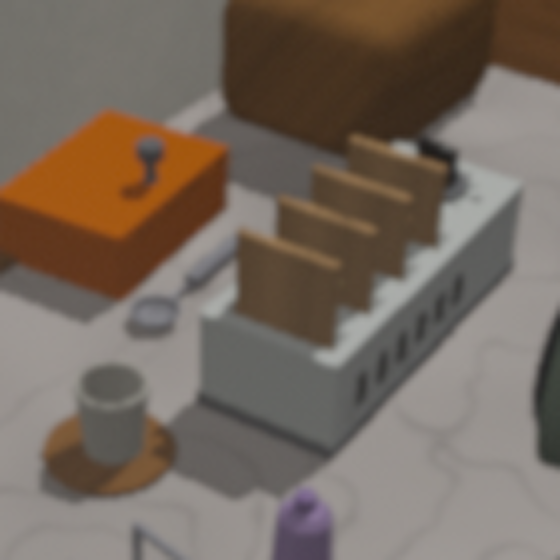

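All four boards stand upright in their own slots. I now measure the cup offset and the dial angle.

```bash
python3 - <<'E'
from h import *
T=bot.camera("top")
c=back("top",[270+132/4-.4,150+129/4-.4],.073); co=np.array([.6337,.0187]); print("cup",c,c[:2]-co)
g=cv2.cvtColor(T,cv2.COLOR_RGB2GRAY)
for th in np.arange(0,1,.15):
    dr=R.from_euler('z',-th).apply([-1,0,0]); print(round(th,2),proj("top",W(d,dr*.014+[0,-.172,.144])).round(1).tolist())
print("axis",proj("top",W(d,[0,-.172,.144])))
x,y,w,h=425,185,30,30; a=np.clip(T[y:y+h,x:x+w].astype(int)*2,0,255).astype(np.uint8)
a=cv2.resize(a[:,:,::-1],None,fx=16,fy=16,interpolation=cv2.INTER_CUBIC)
for th,c in((0,(0,0,255)),(.4,(0,255,0)),(.8,(255,0,0))):
    L=R.from_euler('z',-th).apply([[-.021,.007,0],[-.021,-.007,0],[.021,-.007,0],[.021,.007,0]])+[0,-.172,.144]
    cv2.polylines(a,[np.int32((proj("top",W(d,L))-[x-.5,y-.5])*16)],True,c,1)
cv2.imwrite("pics/dial.png",a)
E
```

```text
cup [0.63112444 0.01314292 0.073     ] [-0.00257556 -0.00555708]
0.0 [[441.8, 202.2]]
0.15 [[441.1, 202.2]]
0.3 [[440.4, 202.1]]
0.45 [[439.6, 201.9]]
0.6 [[439.0, 201.6]]
0.75 [[438.3, 201.2]]
0.9 [[437.8, 200.7]]
axis [[441.24663617 197.39746284]]
```

View pics/dial.png

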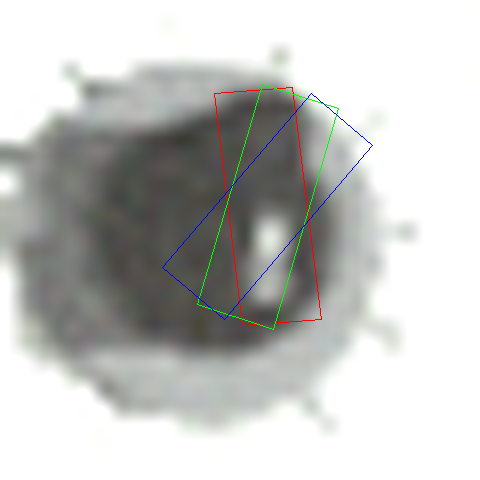

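Pointer line runs (272,215)→(265,305), so the dial is at about 0.2 rad. The cup is within 6 mm of the coaster centre. Setting the dial.

```bash
python3 - <<'E'
from h import *
p=W(d,[0,-.172,0])[0]; q=lambda th:Q(R.from_euler('z',d[2]-th).apply([0,1,0]))
bot.set_gripper(.5,40); bot.move_pose([p[0],p[1],.24],q(.2)); print(bot.read_joint_positions())
print(bot.move_linear([p[0],p[1],.120],.1,until_force=8))
bot.set_gripper(0,40); print(bot.read_gripper_width(),bot.read_ft_force())
for th in np.linspace(.2,2.094,9)[1:]: bot.move_pose([p[0],p[1],.120],q(th))
bot.wait(.3); print(bot.read_joint_positions(),bot.read_moment(),bot.read_ft_force())
bot.set_gripper(.5); bot.move_linear([p[0],p[1],.26],.15)
bot.goto_joints([-1.379,.326,-.193,1.052,0,1.437]); bot.wait(.5); print(bot.read_clock())
T=bot.camera("top");S=bot.camera("side")
x,y,w,h=420,180,40,40; a=np.clip(T[y:y+h,x:x+w].astype(int)*2,0,255).astype(np.uint8)
a=cv2.resize(a[:,:,::-1],None,fx=10,fy=10,interpolation=cv2.INTER_CUBIC)
L=R.from_euler('z',-2.094).apply([[-.021,.007,0],[-.021,-.007,0],[.021,-.007,0],[.021,.007,0]])+[0,-.172,.144]
cv2.polylines(a,[np.int32((proj("top",W(d,L))-[x-.5,y-.5])*10)],True,(0,0,255),1)
over("top",T,[],(265,150,200,100),4,"pics/f1.png"); f=cv2.imread("pics/f1.png"); over("side",S,[],(240,110,130,133),3,"pics/f2.png"); s=cv2.imread("pics/f2.png")[:400]
f=cv2.resize(f,(800,400)); low=np.hstack([cv2.resize(a,(200,200)),cv2.resize(s,(200,200))])
cv2.imwrite("pics/f.png",np.vstack([f[:300],np.hstack([cv2.resize(a,(300,300)),cv2.resize(s,(300,300)),np.zeros((300,200,3),np.uint8)])]))
E
```

```text
[-7.00402471e-01  5.60967080e-01  1.97151998e-01  1.20710684e+00
 -2.89068139e-04 -5.48446880e-01]
False
0.15317934541215394 [-0.7708194  -1.02227959  3.90015136]
[-6.99253823e-01  6.36502171e-01  1.84645941e-02  9.51161301e-01
  7.58842852e-04  1.34084757e+00] [ 0.07423041 -0.03255634 -0.02567448] [1.36601528 1.46106672 5.13653169]
60.225
```

View pics/f.png

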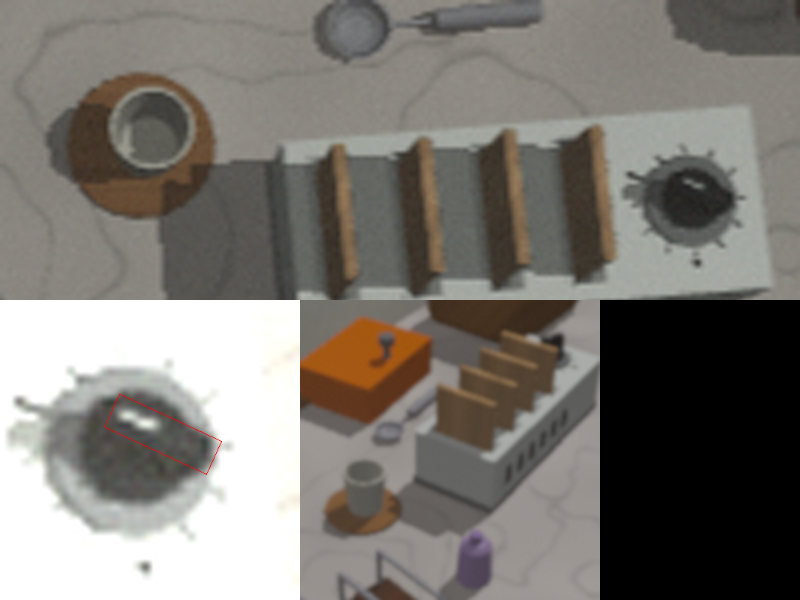

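```bash
python3 - <<'E'
from h import *
g=np.mean([cv2.cvtColor(bot.camera("top"),cv2.COLOR_RGB2GRAY).astype(float) for _ in range(6)],0)
x,y=432,190; w=g[y:y+12,x:x+12]; print(w.round().astype(int))
w=g[193:199,434:443]; m=np.clip(w-55,0,None); Y,X=np.mgrid[193:199,434:443]
P=np.c_[X.ravel(),Y.ravel()]; a=m.ravel()/m.sum(); c=a@P; C=((P-c).T*a)@(P-c); v=np.linalg.eigh(C)[1][:,1]
b=[back("top",c+s*v*2,.144) for s in(-1,1)]; D=(b[0]-b[1])[:2]; D*=np.sign(D[1])
loc=R.from_euler('z',-d[2]).apply([*D,0]); print(c,v,"theta",(np.pi-np.arctan2(loc[1],loc[0]))%np.pi)
cl=R.from_euler('z',-d[2]).apply(back("top",c,.144)-[d[0],d[1],0])-[0,-.172,0]; print("line centre local",cl,"theta by centre",np.pi-np.arctan2(cl[1],cl[0]))
E
```

```text
[[ 88  91  91  91  92  93  91  92  92  92 100 124]
 [ 92  92  91  88  88  88  87  87  89  91  92  92]
 [ 89  87  86  72  58  57  52  62  72  80  90  93]
 [ 72  51  42  42  42  42  40  44  43  46  72  90]
 [ 52  43  40  53  66  60  48  41  42  43  41  62]
 [ 41  36  37  53  98 108  80  66  58  45  40  42]
 [ 39  38  38  43  44  54 100 124  98  56  43  41]
 [ 37  37  38  37  41  42  43  55  63  55  43  42]
 [ 36  38  38  37  38  40  40  40  43  43  43  43]
 [ 36  39  40  38  37  36  37  38  40  41  42  42]
 [ 38  38  39  38  37  38  37  38  37  40  38  40]
 [ 40  40  38  38  40  39  37  39  37  38  38  38]]
[438.27708437 195.36844733] [-0.99735572 -0.07267442] theta 1.7203377791375183
line centre local [0.00646546 0.00771214 0.144     ] theta by centre 2.2684870445332166
```

```bash
python3 - <<'E'
from h import *
for f,name in((None,"now"),("pics/none","")):
    if f: break
    g=np.mean([cv2.cvtColor(bot.camera("top"),cv2.COLOR_RGB2GRAY).astype(float) for _ in range(10)],0)
    Y,X=np.mgrid[194:198,435:442]; m=np.clip(g[194:198,435:442]-44,0,None)
    P=np.c_[X.ravel(),Y.ravel()]; a=m.ravel()/m.sum(); c=a@P; C=((P-c).T*a)@(P-c); v=np.linalg.eigh(C)[1][:,1]
    b=[back("top",c+s*v*2,.144) for s in(-1,1)]; D=(b[0]-b[1])[:2]; D*=np.sign(D[1])
    loc=R.from_euler('z',-d[2]).apply([*D,0]); print(c,v,"theta",(np.pi-np.arctan2(loc[1],loc[0])))
for n in("dispenser","jar","spoon","cup"): print(n,[(np.round(x["bbox"],1).tolist(),round(x["confidence"],2)) for x in bot.search_frame("top",n)[:1]])
E
```

```text
[438.10667199 195.47902517] [-0.92558784 -0.37853289] theta 2.0471334683220905
dispenser [([286.9, 246.7, 18.0, 17.6], 0.8)]
jar [([238.3, 121.8, 23.8, 34.2], 0.76)]
spoon [([344.3, 149.9, 55.7, 14.6], 0.61)]
cup [([288.9, 169.8, 24.1, 27.5], 0.81)]
```

```bash
python3 -c "
from cell import bot
print(bot.close_job(),bot.read_clock())"
```

```text
the job is handed in; nothing more can be done
the job is handed in; nothing more can be done
```

I stood the cup on its coaster, put all four bamboo boards into slots 0–3 of the dryer, turned the dial to 20 minutes and handed the job in. That took about 61 s of the 210 s; the hand-in reported no verdict.

**Last checks:**
- **Cup:** it stands upright in the final pictures. I measured it about 6 mm from the coaster's centre (limit 20 mm) before turning the dial, and the last detection has it in the same place.
- **Boards:** each one stopped on contact with the tool at 141 to 141.5 mm, against 142 mm expected for a board on the slot floor. The final pictures show all four upright.
- **Timer:** one rough, earlier reading gave 1.72 rad, because bright background had got into the measuring window. With that excluded, the pointer reads about 2.05 rad, and the gripper's own angle puts it at about 2.09 (target 2.094, within 0.14).
- **Bystanders:** the dispenser, jar and spoon are where they were at the start, within the scatter of the detector. I left the purple and yellow look-alikes alone.
- **Robot:** the arm is back at its start pose, clear of everything.

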